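Rotate three test motors onto their own stands

TASK

The three motors on this test bench are each standing on the wrong stand. Get every motor, shaft up, onto the middle of the grey stand that has its own outline (round motor on the round stand, square motor on the square one, oblong motor on the oblong one), with the square and oblong motors turned in line with their stands, and let go of them. Set one motor down on the empty cork mat on the way to free a stand, never tip a motor over, and do not push the mug or the black programmer aside.

Things in the scene. Friction and masses are not known exactly. Their poses are not given: they have to be found in the camera images.
- round_mid (a point): Round motor: upright cylinder 50 mm in diameter, body 64 mm high, black with a bare aluminium top, a thin shaft standing 14 mm above the top at its centre; about 0.35 kg. This point is the centre of the body, 32 mm above its underside; z points up along the shaft. At the start it stands on the oblong stand.
- square_mid (a point): Square motor: upright block 42 x 42 mm, body 48 mm high, black between aluminium end plates, a thin shaft standing 14 mm above the top at its centre; about 0.28 kg. This point is the centre of the body, 24 mm above its underside; z up, x and y square to the sides. At the start it stands on the round stand.
- oblong_mid (a point): Oblong geared motor: upright block 64 mm long (along its x) and 34 mm wide (along its y), body 50 mm high, black with an aluminium top, a thin shaft standing 14 mm above the top, 16 mm off centre towards +x; about 0.30 kg. Either way round is right on its stand. This point is the centre of the body, 25 mm above its underside; z up. At the start it stands on the square stand.
- stand_round: Round stand: fixed grey flat disc, 86 mm in diameter, 15 mm high, flat top without a rim. Origin at the centre of its underside, on the bench.
- stand_square: Square stand: fixed grey flat plate, 84 x 84 mm, 15 mm high, flat top without a rim. Origin at the centre of its underside, on the bench; x and y square to its sides.
- stand_oblong: Oblong stand: fixed grey flat plate, 108 mm long (along its x) and 62 mm wide (along its y), 15 mm high, flat top without a rim. Origin at the centre of its underside, on the bench.
- mat: Empty cork mat, the free spot: fixed, 110 x 110 mm, 5 mm thick. Origin at the centre of its underside, on the bench; x and y square to its sides.
- mug_mid (a point): Blue mug, a bystander: 80 mm in diameter, 90 mm high, with a handle, loose. This point is its centre, 45 mm above its underside.
- programmer_mid (a point): Black programmer (a plug-in stick), a bystander: 25 x 60 x 14 mm (x, y, z) with a metal plug at its +y end, lying flat and loose. This point is its centre, 7 mm above the bench. (A circuit board 190 x 100 mm on a white slab, up to 25 mm high, is fixed in the middle between the stands, its long side pointing away from the robot.)
Things that resemble listed ones, but are neither listed nor needed, are in the scene too. Leave any green look-alike of the part that bears round_mid alone.

How it is judged:
On the way:
1. one of the motors has been set down upright on the cork mat and let go (((horizontal distance between round_mid and mat below 0.04 m and z of round_mid in the frame of mat between 0.033 and 0.041 m and angle between round_mid's own z axis and vertical below 0.1 rad and contact force between the fingers and motor_round below 0.1 N and linear speed of motor_round below 0.05 m/s and angular speed of motor_round below 0.2 rad/s) or (horizontal distance between square_mid and mat below 0.04 m and z of square_mid in the frame of mat between 0.025 and 0.033 m and angle between square_mid's own z axis and vertical below 0.1 rad and contact force between the fingers and motor_square below 0.1 N and linear speed of motor_square below 0.05 m/s and angular speed of motor_square below 0.2 rad/s) or (horizontal distance between oblong_mid and mat below 0.04 m and z of oblong_mid in the frame of mat between 0.026 and 0.034 m and angle between oblong_mid's own z axis and vertical below 0.1 rad and contact force between the fingers and motor_oblong below 0.1 N and linear speed of motor_oblong below 0.05 m/s and angular speed of motor_oblong below 0.2 rad/s))), for 0.2 s.
At the end, for the whole second after the job is handed in: Each motor stands upright (within 0.1 rad), released and at rest on the stand of its own outline, its centre within 12 mm of the stand's centre; the square motor's sides (any quarter turn) and the oblong motor's length (either way round) are within 0.22 rad of their stand's (horizontal distance between round_mid and stand_round below 0.012 m and z of round_mid in the frame of stand_round between 0.043 and 0.051 m and angle between each of round_mid, square_mid, oblong_mid's own z axis and vertical below 0.1 rad and contact force between the fingers and motor_round below 0.1 N and linear speed of each of motor_round, motor_square, motor_oblong below 0.02 m/s and angular speed of each of motor_round, motor_square, motor_oblong below 0.2 rad/s and horizontal distance between square_mid and stand_square below 0.012 m and z of square_mid in the frame of stand_square between 0.035 and 0.043 m and contact force between the fingers and motor_square below 0.1 N and horizontal distance between oblong_mid and stand_oblong below 0.012 m and z of oblong_mid in the frame of stand_oblong between 0.036 and 0.044 m and contact force between the fingers and motor_oblong below 0.1 N and angle between the x axis of oblong_mid and the x axis of stand_oblong, either way round below 0.22 rad and (angle between the x axis of square_mid and the x axis of stand_square, either way round below 0.22 rad or angle between the x axis of square_mid and the y axis of stand_square, either way round below 0.22 rad)); the robot touches nothing.
It fails at once if a motor is tipped over (more than 0.6 rad) (angle between any of round_mid, square_mid, oblong_mid's own z axis and vertical above 0.6 rad).
It fails at once if the mug is pushed more than 25 mm (distance of mug_mid from where it was at the start of the episode above 0.025 m).
It fails at once if the programmer is pushed more than 25 mm (distance of programmer_mid from where it was at the start of the episode above 0.025 m).
It also fails if it takes over 131 s, if anything falls off the work surface, if the arm or the gripper's body presses on something with over 40 N, if the wrist force passes 120 N, or if a joint passes its speed limit or range.

ROBOT

A 6-joint arm with a two-finger parallel gripper is mounted at the origin on the work surface. World frame = base frame: x ahead of the robot, y to its left, z up, the work surface at z = 0. Lengths are in m, angles in rad, forces in N, time in s.
With the tool pointing down it reaches from about 0.3 to 0.775 m from the base axis. Payload 14.6 kg.
Tool frame: the origin (TCP) lies midway between the tips of the shut fingers; the grasp point (between the pads) lies 19 mm behind it (ctrl.pinch_z is the distance from the TCP to the grasp point, in m); z points along the fingers, y is the line along which they close (so a half turn about z gives the same grasp; the last joint's range is limited). The gripper opens to 94 mm and grips with 3 to 60 N. Pads are 16 mm wide; open, the fingers measure 119 mm over their backs; the gripper's body (75 mm by 177 mm) begins 78 mm behind the grasp point.
Start: joints at [-1.349, 0.3, 1.521, -0, 1.321, -0.067], TCP at [0.157, -0.527, 0.185] pointing down, gripper open.
Joint ranges: [-3.03, 3.03], [-0.79, 2.21], [0.23, 2.52], [-1.04, 4.18], [0, 3.07], [-2.55, 2.55]. Speed limits (rad/s): [2.22, 2.22, 2.57, 3.14, 3.14, 3.14].

INTERFACE

Orientations are given as [roll, pitch, yaw] about the fixed x, y, z axes, in that order (R = Rz(yaw) Ry(pitch) Rx(roll)).
In Python, from station import ctrl gives the robot as it stands.
- The arm moves only by the tool jog_arm, never from a script. Its argument "motion" is a list of rows, each a list of 7 numbers: the shift along the tool's x, y, z in m, then the turn, a rotation vector about the tool's x, y, z in rad, then the opening, from -1 (shut) to 1 (fully open). In form: [[tx, ty, tz, rx, ry, rz, gripper], ...]. A call has 1 to 5 rows; each row shifts and turns the commanded pose from where the row before left it, along the tool's axes as they then stand; what a row does not reach is not made up. A row lasts 1/10 s, in which the tool goes at most 50 mm and 8.59 degrees, less where a joint would pass 70% of its speed; a pose out of reach is approached as far as the arm can. A call is refused whole if a number of a shift passes 0.05 or a number of a turn 0.15, either way. A call with a gripper value outside its range is refused whole. The fingers move at their own pace and stop on an object; "squeeze" is the grip in N (left out, the last holds). Time passes only in rows, so rows that do not move let the fingers close. It gives the time, the measured TCP pose, the force, the opening and the grip force at its end, in the units of the state.
- ctrl.get_obs(): the state, without advancing time (a new reading comes with each control period).
- ctrl.camera(name): name is "scene" or "top"; returns the picture (480x640x3 uint8, red, green, blue); there is no depth.
- ctrl.camera_model(name): a dict with "intrinsics" (3x3 intrinsics, pixels), "rvec" (rotation vector, rad) and "tvec" (3), from world to camera coordinates, as OpenCV has them. Camera axes: x right, y down, z forward; pixel columns grow to the right and rows downward; lengths in m; the calibration is good to about 2 mm. A picture is of the moment at which its call begins. camera_model takes no time and is no camera call.
- ctrl.hand_in(): hands the job in; it is judged then, once.
The state is a dict: "time_s": time; "qpos": joint angles; "joint_vel": joint speeds; "tau": joint torques, N m; "ee_pos": TCP position; "eef_rot": TCP orientation; "force": force on the tool from outside, world axes, zero at the start; "moment": the same for the moment, N m; "grip_width": finger opening in m; "grip_force": force on a finger pad.
Only numpy, scipy, OpenCV 4.12 (cv2) and the standard library are available. Lean on these libraries where they do the work, as an engineer would, in place of code of your own. Each camera call takes 0.05 s, during which the arm holds its last target. There are 200 camera calls.

## Working session

There is one attempt and no reset: what is moved stays moved. The work goes in short steps, Python scripts to look and compute and a tool call to move; the robot and the scene stay as the last step left them, time stands still between calls to the robot, and variables do not carry over. Pictures are saved under pics/ and viewed, at most 14 in all, crops included, and the job is handed in when it is done.

Besides the shell and the picture viewer there is one more tool, called after "Emit:" by a JSON object that holds its "api" and its "payload". jog_arm: Moves the arm, as the interface text tells. Its arguments: {"type":"object","properties":{"motion":{"type":"array"},"squeeze":{"type":"number"}},"required":["motion"]}

```bash
mkdir -p pics
cat > h.py <<'E'
import numpy as np, cv2
from station import ctrl
def snap(n,f):
    im=ctrl.camera(n)[:,:,::-1].copy(); cv2.imwrite(f'pics/{f}.png',im); return im
def px2w(n,uv,z):
    m=ctrl.camera_model(n); R=cv2.Rodrigues(np.array(m['rvec'],float))[0]; t=np.array(m['tvec'],float).ravel()
    K=np.array(m['intrinsics']); c=-R.T@t
    uv=np.atleast_2d(np.array(uv,float)); d=(R.T@np.linalg.inv(K)@np.c_[uv,np.ones(len(uv))].T).T
    return c+d*((z-c[2])/d[:,2])[:,None]
def w2px(n,p):
    m=ctrl.camera_model(n)
    return cv2.projectPoints(np.atleast_2d(np.array(p,float)),np.array(m['rvec'],float),np.array(m['tvec'],float),np.array(m['intrinsics']),None)[0][:,0]
E
python3 - <<'E'
from h import *
for n in('top','scene'):
    snap(n,n+'0'); print(n,px2w(n,[[0,0],[640,0],[640,480],[0,480],[320,240]],0).round(3).tolist())
    m=ctrl.camera_model(n);R=cv2.Rodrigues(np.array(m['rvec'],float))[0];print(-R.T@np.array(m['tvec']).ravel())
print(ctrl.get_obs())
E
```

```text
top [[1.072, 0.7, 0.0], [1.111, -0.775, 0.0], [0.046, -0.689, 0.0], [0.043, 0.6, 0.0], [0.533, -0.03, 0.0]]
[ 0.37821026 -0.00473954  1.07314157]
scene [[-1.329, 0.776, 0.0], [1.153, 1.906, 0.0], [1.25, -0.218, 0.0], [0.253, -0.683, 0.0], [0.513, 0.066, 0.0]]
[ 0.8933042  -0.7501841   0.94815765]
{'time_s': 0.1, 'qpos': array([-1.34857054e+00,  3.00406873e-01,  1.52149334e+00,  2.70772740e-05,
        1.32071440e+00, -6.65859146e-02]), 'joint_vel': array([-0.00086448, -0.00334868, -0.00218478,  0.00017307,  0.0020166 ,
        0.00084587]), 'tau': array([ 3.32230527e-03, -5.32639790e+01, -3.53281832e+01,  7.09921564e-02,
        2.34986236e-02, -7.03351498e-05]), 'ee_pos': array([ 0.15660413, -0.52697298,  0.18425869]), 'eef_rot': array([-3.14057471e+00, -9.41676002e-05,  2.88804936e-01]), 'force': array([-0.07447425, -0.27388172,  0.17003046]), 'moment': array([-0.06303543, -0.05753104, -0.03866491]), 'grip_force': 0.0, 'grip_width': 0.09359281519781558}
```

View pics/top0.png

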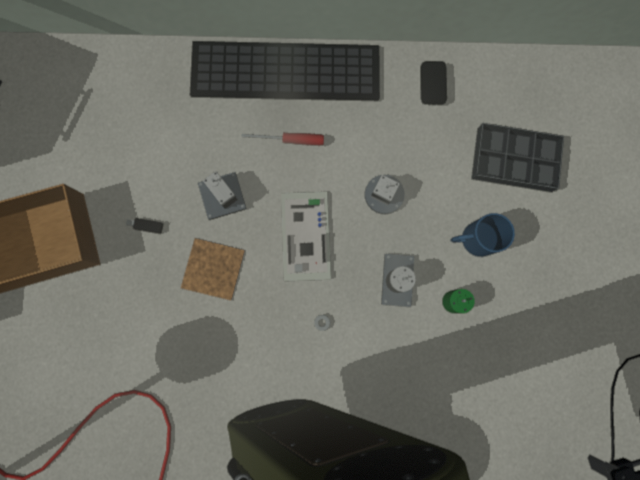

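View pics/scene0.png

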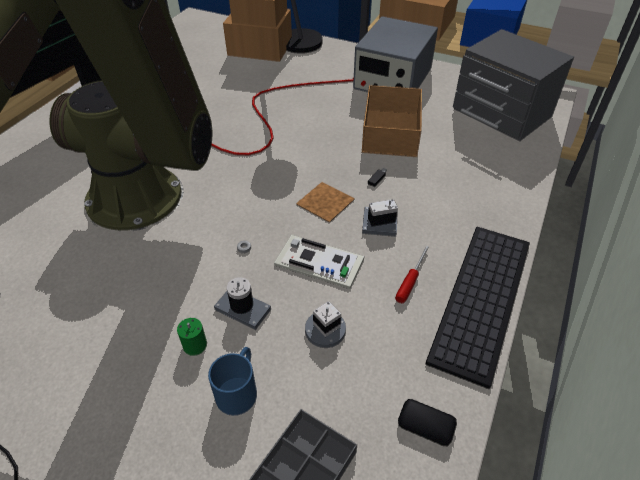

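Candidates for the motors in the top view:
- Round motor: the aluminium-topped black one at (402,279) on the oblong stand. The green can at (459,300) is the decoy to leave alone, and the small grey ring at (324,322) is neither.
- Square motor: (386,187) on the disc.
- Oblong motor: (217,188) on the square plate.
- Mat: (213,268).
- Programmer: (150,226).
- Mug: (487,235).

I'll check these in one close crop.

Run:
```python
from h import *
im=cv2.imread('pics/top0.png')
a=cv2.resize(im[165:230,185:265],None,fx=5,fy=5,interpolation=cv2.INTER_CUBIC)
b=cv2.resize(im[165:230,350:430],None,fx=5,fy=5,interpolation=cv2.INTER_CUBIC)
c=cv2.resize(im[245:310,370:450],None,fx=4,fy=4,interpolation=cv2.INTER_CUBIC)
d=np.zeros((585,800,3),np.uint8); d[:325,:400]=a; d[:325,400:]=b; d[325:,:320]=c
 
cv2.imwrite('pics/crop.png',d)
g=cv2.cvtColor(im,cv2.COLOR_BGR2GRAY)
for n,x,y in(('obl',217,188),('sq',386,187),('rnd',402,279)):
    print(n); print(g[y-26:y+32:3,x-34:x+36:3])
```

```text
obl
[[136 135 135 133 134 132 135 130 133 131 132 134 131 135 132 136 135 135
  132 132 136 136 135 134]
 [137 134 134 131 134 133 133 134 131 132 133 135 133 134 135 136 133 137
  133 133 132 134 134 133]
 [133 135 137 133 135 132 134 131 133 133 133 133 134 134 132 135 133 131
  134 134 136 135 136 136]
 [135 136 135 135 134 135 132 132 134 137 128 120 130 131 131 136 135 123
  136 125 132 122 106 110]
 [134 135 133 132 135 131 132 131 132 132 132 119 125 128 106  92  79  74
  101  96  97  97  99  98]
 [136 133 133 131 130 131 134 132 134 136 134 134 121  74  69  68  68  68
   81  98  98 100  97  98]
 [132 133 132 134 132 133 126 115 126 137  94 105 106 121  67  68  69  68
   70  98  97  98  99  99]
 [134 133 134 133 134 101 104 104 137 138 136 135 129 135 107  67  67  67
   65  96  96 100 100 101]
 [136 133 132 132 133 114  92  89 123 136 130 126 134 134 134  88  68  67
   68  88  98  97  99  99]
 [133 133 135 134 133 132  89  89  88 132 136 135 133 133 134 132  74  68
   67  73  98  99  98  99]
 [133 133 132 133 133 132  93  89  89  89 134 135 135 132 132 134 114  69
   67  67  9
[... 4273 characters left out ...]
31 133 129 130  90  94  95  93  82  80  92 100  92  92  96 107 137
  134 134 137 135 133 136]
 [131 133 133 135 131  92  95  95  96  97  96  95  95  93  92  97  97 134
  135 134 135 137 132 133]
 [129 134 132 136 130  93  95  95  96  95  95  94  93  93  90  98  96 134
  133 135 137 135 135 134]
 [134 134 131 132 130  96 111  95  95  95  96  95  93  97  89  98 113 136
  136 134 136 137 136 133]
 [135 135 133 132 128 105  98  97  97  98  95  94  92 102  94 101 129 136
  134 134 135 134 136 137]
 [134 133 131 136 135 134 133 131 134 132 129 126 128 120 122 138 135 135
  133 134 135 135 133 134]
 [135 134 133 135 134 134 134 130 132 132 133 135 134 136 133 133 135 137
  133 133 134 133 134 135]]
```

View pics/crop.png

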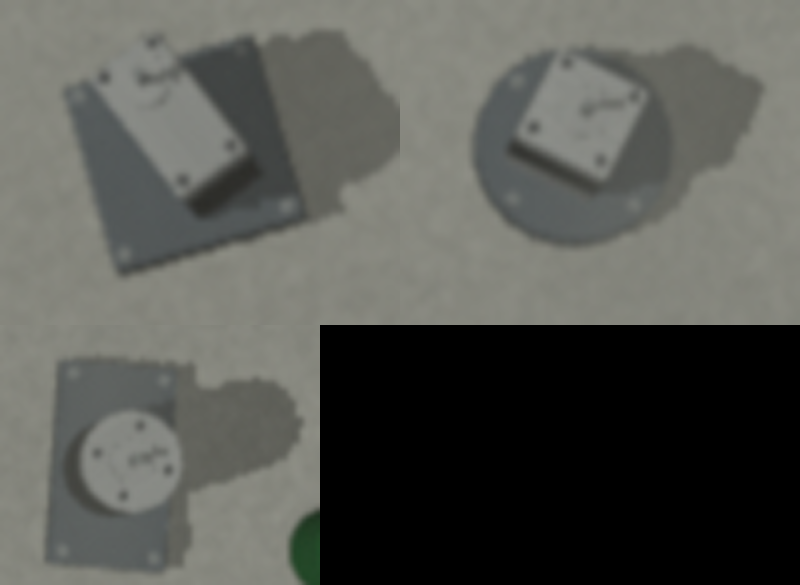

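```bash
cat > m.py <<'E'
from h import *
def C(pts,s,ox,oy): return (np.array(pts,float)+.5)/s-.5+[ox,oy]
def ang(a,b): d=b-a; return np.degrees(np.arctan2(d[1],d[0])).round(1)
if __name__=='__main__':
    f=lambda p,z:px2w('top',p,z)
    s=f(C([(80,95),(245,48),(288,206),(124,254)],5,185,165),.015); print('sqstand',s.mean(0).round(4),ang(s[0],s[1]),ang(s[1],s[2]),ang(s[3],s[2]),np.linalg.norm(np.diff(s,axis=0),axis=1))
    s=f(C([(116,80),(234,204),(112,197)],5,350,165),.015); print('rndstand',s[:2].mean(0).round(4))
    s=f(C([(73,47),(165,55),(62,225),(153,233)],4,370,245),.015); print('oblstand',s.mean(0).round(4),ang(s[0],s[2]),ang(s[1],s[3]))
    o=f(C([(95,77),(155,33),(247,152),(190,195),(151,77)],5,185,165),.065); print('obl',o[:4].mean(0).round(4),o.round(3).tolist(),ang(o[3],o[0]),ang(o[2],o[1]))
    q=f(C([(162,48),(250,92),(200,184),(111,140)],5,350,165),.063); print('sq',q.mean(0).round(4),ang(q[0],q[1]),ang(q[1],q[2]),ang(q[3],q[2]),np.linalg.norm(np.diff(q,axis=0),axis=1))
    r=f(C([(131,461-325)],4,370,245),.079); print('rnd',r)
    im=cv2.imread('pics/top0.png'); hsv=cv2.cvtColor(im,cv2.COLOR_BGR2HSV)
    m=cv2.inRange(hsv,(5,80,60),(20,255,255)); m[:, :175]=0;m[:,260:]=0
    c=max(cv2.findContours(m,0,1)[0],key=cv2.contourArea); b=cv2.boxPoints(cv2.minAreaRect(c)); w=f(b,.005); print('mat',w.mean(0).round(4),ang(w[0],w[1]),ang(w[1],w[2]))
    print('mug/prog/green',f([[492,235],[150,226],[459,300]],.03).round(3).tolist())
    m=cv2.inRange(hsv,(95,100,40),(120,255,255));m[:,:440]=0
    c=max(cv2.findContours(m,0,1)[0],key=cv2.contourArea); print(cv2.boundingRect(c))
E
python3 m.py
```

```text
sqstand [0.6253 0.1816 0.015 ] -72.6 -163.4 -72.4 [0.07300102 0.07198655 0.07208986]
rndstand [ 0.6347 -0.168   0.015 ]
oblstand [ 0.4487 -0.1948  0.015 ] 176.0 175.3
obl [0.6287 0.1785 0.065 ] [[0.644, 0.21, 0.065], [0.663, 0.187, 0.065], [0.613, 0.147, 0.065], [0.595, 0.17, 0.065], [0.644, 0.187, 0.065]] 39.8 38.5
sq [ 0.634  -0.1631  0.063 ] -116.5 151.7 -116.1 [0.0405625  0.04443297 0.04069954]
rnd [[ 0.44626081 -0.19208693  0.079     ]]
mat [0.4677 0.1969 0.005 ] -11.3 -103.4
mug/prog/green [[0.544, -0.392, 0.03], [0.553, 0.324, 0.03], [0.407, -0.318, 0.03]]
(475, 215, 39, 38)
```

The crop confirms the choices: bare aluminium tops, with the round motor on the oblong plate, the square one on the disc and the oblong one on the square plate. The green can only shows at the crop's edge, about (310,550).

Plan: round to the mat, oblong to the oblong stand, square to the square stand, then round to the round stand. I'll work at yaw 0, where tool axes are world +x, −y, −z.

Emit:
{"api": "jog_arm", "payload": {"motion": [[0,0,0,0,0,0.145,1],[0,0,0,0,0,0.145,1],[0.03,-0.035,0,0,0,0,1],[0.03,-0.035,0,0,0,0,1],[0.03,-0.035,0,0,0,0,1]]}}

```text
time_s: 0.6
ee_pos: [0.2473, -0.4209, 0.1844]
eef_rot: [-3.141, 0.0, -0.002]
force: [1.6, -0.3, -0.0]
grip_width: 0.0941
grip_force: 0.0
```

Emit:
{"api": "jog_arm", "payload": {"motion": [[0.03,-0.035,0,0,0,0,1],[0.03,-0.035,0,0,0,0,1],[0.03,-0.035,0,0,0,0,1],[0.03,-0.035,0,0,0,0,1],[0.03,-0.035,0,0,0,0,1]]}}

```text
time_s: 1.1
ee_pos: [0.3978, -0.2458, 0.1847]
eef_rot: [-3.142, 0.0, -0.001]
force: [0.3, -1.5, 0.3]
grip_width: 0.0941
grip_force: 0.0
```

Emit:
{"api": "jog_arm", "payload": {"motion": [[0.025,-0.027,0,0,0,0,1],[0.024,-0.027,0,0,0,0,1],[0,0,0.03,0,0,0,1],[0,0,0,0,0,0,1]]}}

```text
time_s: 1.5
ee_pos: [0.4449, -0.1921, 0.1517]
eef_rot: [-3.139, 0.005, 0.0]
force: [-0.4, 0.3, 0.3]
grip_width: 0.0936
grip_force: 0.0
```

Run:
```python
from h import *
a=snap('top','t1')[200:360,300:500]; b=snap('scene','s1')[220:380,140:340]
cv2.imwrite('pics/c1.png',np.hstack([cv2.resize(a,None,fx=2,fy=2),cv2.resize(b,None,fx=2,fy=2)]))
```

```text
(no output)
```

View pics/c1.png

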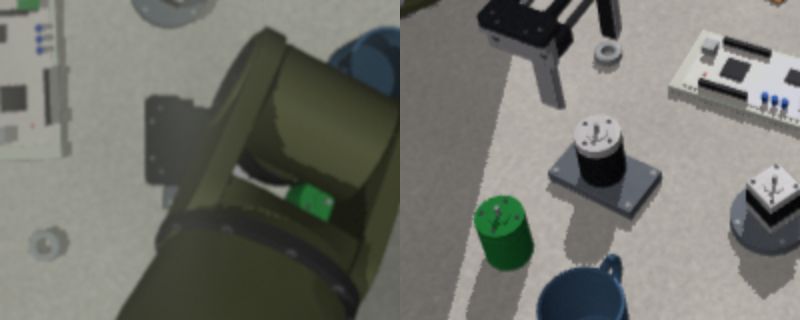

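The scene crop shows the fingertips at about (233,255) and the round motor's top at about (239,287). I'll check that this agrees with the calibration.

Run:
```python
from h import *
print(w2px('scene',[[.445,-.192,.152],[.4465,-.192,.079]]))
print(px2w('scene',[[239.3,287.3]],.079), ctrl.get_obs()['ee_pos'])
```

```text
[[233.72984139 262.31605553]
 [238.51430074 285.64854783]]
[[ 0.45023384 -0.19508378  0.079     ]] [ 0.4456878  -0.19370507  0.1549308 ]
```

Both views agree to a few mm, so I'll descend and grip.

Emit:
{"api": "jog_arm", "payload": {"motion": [[0.002,0,0.04,0,0,0,1],[0,0,0.04,0,0,0,1],[0,0,0.03,0,0,0,1],[0,0,0.01,0,0,0,1],[0,0,0,0,0,0,1]]}}

```text
time_s: 2.1
ee_pos: [0.4479, -0.1941, 0.035]
eef_rot: [-3.141, 0.001, -0.002]
force: [-0.8, 1.3, 0.7]
grip_width: 0.0939
grip_force: 0.0
```

Emit:
{"api": "jog_arm", "payload": {"motion": [[0,0,0,0,0,0,-0.2],[0,0,0,0,0,0,-0.2],[0,0,0,0,0,0,-0.2],[0,0,0,0,0,0,-0.2],[0,0,0,0,0,0,-0.2]], "squeeze": 25}}

```text
time_s: 2.6
ee_pos: [0.4482, -0.1936, 0.0351]
eef_rot: [3.141, -0.0, -0.001]
force: [0.7, 0.4, -0.1]
grip_width: 0.0571
grip_force: 0.0
```

Emit:
{"api": "jog_arm", "payload": {"motion": [[0,0,0,0,0,0,-0.2],[0,0,0,0,0,0,-0.2],[0,0,0,0,0,0,-0.2]], "squeeze": 25}}

```text
time_s: 2.9
ee_pos: [0.4481, -0.1936, 0.0349]
eef_rot: [3.141, -0.0, -0.001]
force: [-1.1, -0.3, 2.4]
grip_width: 0.0492
grip_force: 25.0
```

Emit:
{"api": "jog_arm", "payload": {"motion": [[0,0,-0.01,0,0,0,-0.2],[0,0,-0.03,0,0,0,-0.2],[0,0,-0.03,0,0,0,-0.2],[0,0,-0.03,0,0,0,-0.2],[0,0,0,0,0,0,-0.2]]}}

```text
time_s: 3.4
ee_pos: [0.4494, -0.1942, 0.1386]
eef_rot: [3.139, -0.005, -0.001]
force: [0.6, -0.2, -4.8]
grip_width: 0.0499
grip_force: 25.0
```

Emit:
{"api": "jog_arm", "payload": {"motion": [[0,-0.02,0,0,0,0,-0.2],[0.004,-0.04,0,0,0,0,-0.2],[0.004,-0.04,0,0,0,0,-0.2],[0.004,-0.04,0,0,0,0,-0.2],[0.004,-0.04,0,0,0,0,-0.2]]}}

```text
time_s: 3.9
ee_pos: [0.4635, -0.012, 0.1337]
eef_rot: [-3.141, 0.002, -0.001]
force: [1.4, -0.1, -3.4]
grip_width: 0.0496
grip_force: 25.0
```

Emit:
{"api": "jog_arm", "payload": {"motion": [[0.003,-0.04,0,0,0,0,-0.2],[0,-0.04,0,0,0,0,-0.2],[0,-0.04,0,0,0,0,-0.2],[0,-0.04,0,0,0,0,-0.2],[0,-0.04,0,0,0,0,-0.2]]}}

```text
time_s: 4.4
ee_pos: [0.4666, 0.1879, 0.1336]
eef_rot: [3.141, 0.002, -0.001]
force: [0.5, -1.3, -3.1]
grip_width: 0.0497
grip_force: 25.0
```

Emit:
{"api": "jog_arm", "payload": {"motion": [[0,-0.011,0,0,0,0,-0.2],[0,0,0.03,0,0,0,-0.2],[0,0,0.03,0,0,0,-0.2],[0,0,0.03,0,0,0,-0.2],[0,0,0.01,0,0,0,-0.2]]}}

```text
time_s: 4.9
ee_pos: [0.4655, 0.1964, 0.0314]
eef_rot: [3.14, 0.005, -0.001]
force: [-0.6, -0.5, -2.9]
grip_width: 0.0497
grip_force: 25.0
```

Emit:
{"api": "jog_arm", "payload": {"motion": [[0,0,0.003,0,0,0,-0.2],[0,0,0.003,0,0,0,-0.2],[0,0,0.002,0,0,0,-0.2],[0,0,0,0,0,0,-0.2]]}}

```text
time_s: 5.3
ee_pos: [0.4679, 0.1975, 0.0274]
eef_rot: [-3.141, -0.001, -0.001]
force: [-0.6, 0.1, -4.1]
grip_width: 0.0496
grip_force: 25.0
```

Emit:
{"api": "jog_arm", "payload": {"motion": [[0,0,0.002,0,0,0,-0.2],[0,0,0.001,0,0,0,-0.2],[0,0,0,0,0,0,-0.2]]}}

```text
time_s: 5.6
ee_pos: [0.468, 0.1975, 0.0249]
eef_rot: [-3.141, -0.001, -0.001]
force: [-3.2, -0.7, 8.5]
grip_width: 0.0494
grip_force: 25.0
```

Emit:
{"api": "jog_arm", "payload": {"motion": [[0,0,0,0,0,0,1],[0,0,0,0,0,0,1],[0,0,0,0,0,0,1],[0,0,0,0,0,0,1],[0,0,0,0,0,0,1]]}}

```text
time_s: 6.1
ee_pos: [0.4675, 0.1974, 0.0237]
eef_rot: [-3.142, 0.0, -0.001]
force: [-0.0, -0.3, -1.6]
grip_width: 0.0863
grip_force: 0.0
```

Emit:
{"api": "jog_arm", "payload": {"motion": [[0,0,-0.01,0,0,0,1],[0,0,-0.04,0,0,0,1],[0,0,-0.04,0,0,0,1],[0,0,-0.03,0,0,0,1],[0.01,0,0,0,0,0,1]]}}

```text
time_s: 6.6
ee_pos: [0.4789, 0.1981, 0.1488]
eef_rot: [-3.139, -0.007, -0.001]
force: [-0.3, -0.2, 1.1]
grip_width: 0.0942
grip_force: 0.0
```

Emit:
{"api": "jog_arm", "payload": {"motion": [[0.04,0.005,0,0,0,0,1],[0.04,0.005,0,0,0,0,1],[0.04,0.005,0,0,0,0,1],[0.031,0.005,0,0,0,0,1]]}}

```text
time_s: 7.0
ee_pos: [0.6302, 0.1766, 0.143]
eef_rot: [3.141, 0.001, -0.002]
force: [0.4, -0.1, 0.5]
grip_width: 0.0937
grip_force: 0.0
```

Emit:
{"api": "jog_arm", "payload": {"motion": [[0,0,0,0,0,-0.136,1],[0,0,0,0,0,-0.136,1],[0,0,0,0,0,-0.136,1],[0,0,0,0,0,-0.136,1],[0,0,0,0,0,-0.136,1]]}}

```text
time_s: 7.5
ee_pos: [0.6285, 0.177, 0.1432]
eef_rot: [-3.141, 0.001, 0.684]
force: [-1.0, 0.1, -0.6]
grip_width: 0.094
grip_force: 0.0
```

Run:
```python
from h import *
b=snap('scene','s2')[120:280,280:480]
cv2.imwrite('pics/c2.png',cv2.resize(b,None,fx=4,fy=3.75,interpolation=cv2.INTER_CUBIC))
o=ctrl.get_obs();print(o['ee_pos'],o['eef_rot'])
t=np.radians(39);u=np.array([np.cos(t),np.sin(t)]);v=np.array([-u[1],u[0]]);c=np.array([.6287,.1785])
for a,e in((1,1),(1,-1),(-1,-1),(-1,1),(.5,0)):
  p=w2px('scene',[*(c+a*.032*u+e*.017*v),.065])[0]; print(p.round(1),((p-[280,120])*[4,3.75]).round())
```

```text
[0.62842536 0.17708027 0.14314639] [-3.14111699e+00  8.75701662e-04  6.92863757e-01]
[392.7 198.8] [451. 295.]
[397.4 207.9] [470. 330.]
[372.1 212.4] [369. 347.]
[367.8 203.1] [351. 312.]
[388.8 204.4] [435. 317.]
```

View pics/c2.png

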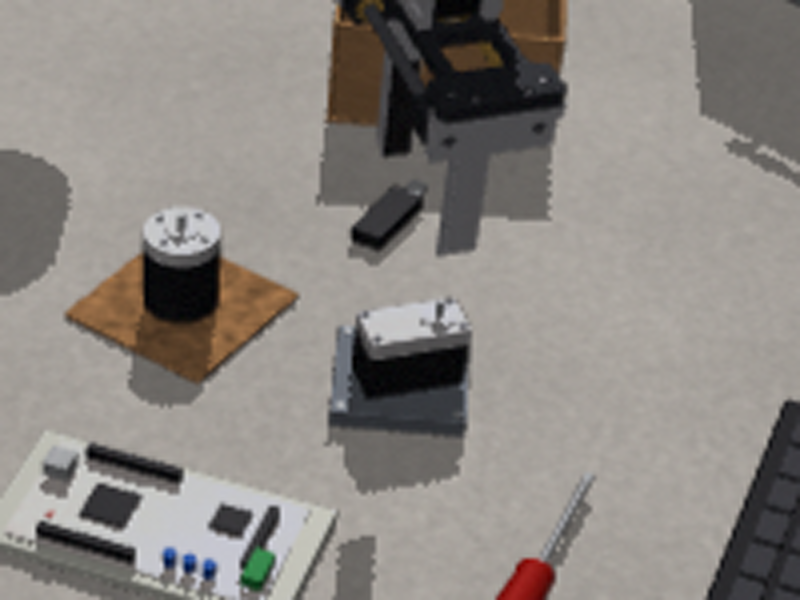

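The round motor stands upright on the mat, and the oblong top is near (412,325) in the crop, within about 4 mm of the prediction. Descending to grip it.

Emit:
{"api": "jog_arm", "payload": {"motion": [[0,0,0.04,0,0,0,1],[0,0,0.04,0,0,0,1],[0,0,0.03,0,0,0,1],[0,0,0.004,0,0,0,1],[0,0,0,0,0,0,1]]}}

```text
time_s: 8.05
ee_pos: [0.6285, 0.1772, 0.0297]
eef_rot: [-3.141, 0.001, 0.677]
force: [0.2, 0.2, 1.5]
grip_width: 0.0941
grip_force: 0.0
```

Emit:
{"api": "jog_arm", "payload": {"motion": [[0,0,0,0,0,0,-0.6],[0,0,0,0,0,0,-0.6],[0,0,0,0,0,0,-0.6],[0,0,0,0,0,0,-0.6],[0,0,0,0,0,0,-0.6]]}}

```text
time_s: 8.55
ee_pos: [0.6286, 0.1773, 0.0301]
eef_rot: [3.141, -0.0, 0.679]
force: [-0.7, -0.2, 0.5]
grip_width: 0.0578
grip_force: 0.0
```

Emit:
{"api": "jog_arm", "payload": {"motion": [[0,0,0,0,0,0,-0.6],[0,0,0,0,0,0,-0.6],[0,0,0,0,0,0,-0.6],[0,0,0,0,0,0,-0.6],[0,0,0,0,0,0,-0.6]]}}

```text
time_s: 9.05
ee_pos: [0.6285, 0.1772, 0.0297]
eef_rot: [3.142, 0.0, 0.679]
force: [-0.1, -0.1, -0.5]
grip_width: 0.0336
grip_force: 25.0
```

Emit:
{"api": "jog_arm", "payload": {"motion": [[0,0,-0.01,0,0,0,-0.6],[0,0,-0.03,0,0,0,-0.6],[0,0,-0.03,0,0,0,-0.6],[0,0,-0.03,0,0,0,-0.6],[0,0,-0.01,0,0,0,-0.6]]}}

```text
time_s: 9.55
ee_pos: [0.6295, 0.1775, 0.1436]
eef_rot: [3.14, -0.004, 0.679]
force: [0.7, 0.9, -2.7]
grip_width: 0.0339
grip_force: 25.0
```

Emit:
{"api": "jog_arm", "payload": {"motion": [[0,0,0,0,0,0.13,-0.6],[0,0,0,0,0,0.14,-0.6],[0,0,0,0,0,0.14,-0.6],[0,0,0,0,0,0.14,-0.6],[0,0,0,0,0,0.13,-0.6]]}}

```text
time_s: 10.05
ee_pos: [0.628, 0.1772, 0.1387]
eef_rot: [3.141, 0.002, -0.007]
force: [-0.1, -0.4, -2.5]
grip_width: 0.0336
grip_force: 25.0
```

Emit:
{"api": "jog_arm", "payload": {"motion": [[-0.01,0.02,0,0,0,0,-0.6],[-0.02,0.04,0,0,0,0,-0.6],[-0.02,0.04,0,0,0,0,-0.6],[-0.02,0.04,0,0,0,0,-0.6],[-0.02,0.04,0,0,0,0,-0.6]]}}

```text
time_s: 10.55
ee_pos: [0.5368, -0.004, 0.139]
eef_rot: [-3.142, 0.001, -0.001]
force: [1.6, -0.1, -3.1]
grip_width: 0.0334
grip_force: 25.0
```

Emit:
{"api": "jog_arm", "payload": {"motion": [[-0.02,0.04,0,0,0,0,-0.6],[-0.02,0.04,0,0,0,0,-0.6],[-0.02,0.04,0,0,0,0,-0.6],[-0.02,0.04,0,0,0,0,-0.6],[-0.01,0.02,0,0,0,0,-0.6]]}}

```text
time_s: 11.05
ee_pos: [0.4462, -0.1848, 0.1392]
eef_rot: [-3.141, 0.001, -0.003]
force: [0.0, -0.6, -3.1]
grip_width: 0.0338
grip_force: 25.0
```

Emit:
{"api": "jog_arm", "payload": {"motion": [[0,0.012,0,0,0,0.075,-0.6],[0,0,0.03,0,0,0,-0.6],[0,0,0.03,0,0,0,-0.6],[0,0,0,0,0,0,-0.6]]}}

```text
time_s: 11.45
ee_pos: [0.4458, -0.1935, 0.0762]
eef_rot: [-3.139, 0.006, -0.077]
force: [-0.0, 0.7, -2.7]
grip_width: 0.0337
grip_force: 25.0
```

Run:
```python
from h import *
b=snap('scene','s3')[230:350,180:340]
cv2.imwrite('pics/c3.png',cv2.resize(b,None,fx=5,fy=5,interpolation=cv2.INTER_CUBIC))
o=ctrl.get_obs();print(o['ee_pos'],o['eef_rot'])
t=np.radians(-4.4);u=np.array([np.cos(t),np.sin(t)]);v=np.array([-u[1],u[0]]);c=np.array([.4487,-.1948])
for a,e in((1,1),(1,-1),(-1,-1),(-1,1)):
  p=w2px('scene',[*(c+a*.054*u+e*.031*v),.015])[0]; print('stand',((p-[180,230])*5).round())
c=o['ee_pos'][:2]
for a,e in((1,1),(1,-1),(-1,-1),(-1,1)):
  p=w2px('scene',[*(c+a*.032*u+e*.017*v),o['ee_pos'][2]-.015])[0]; print('motor bottom',((p-[180,230])*5).round())
```

```text
[ 0.44697959 -0.19403145  0.07850676] [-3.14001997  0.00364348 -0.07620102]
stand [454. 376.]
stand [374. 481.]
stand [166. 378.]
stand [251. 280.]
motor bottom [381. 307.]
motor bottom [335. 364.]
motor bottom [209. 304.]
motor bottom [257. 249.]
```

View pics/c3.png

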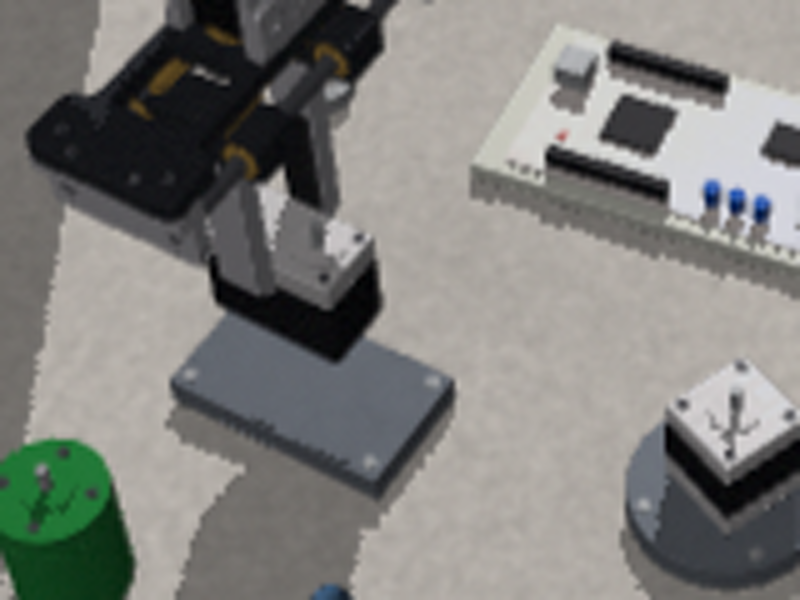

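The stand corners sit at (171,380), (454,381) and (378,485), and the motor is aligned above it, within about 3 mm. Lowering.

Emit:
{"api": "jog_arm", "payload": {"motion": [[0.003,0.001,0.02,0,0,0,-0.6],[0,0,0.02,0,0,0,-0.6],[0,0,0.004,0,0,0,-0.6],[0,0,0.003,0,0,0,-0.6],[0,0,0,0,0,0,-0.6]]}}

```text
time_s: 12.0
ee_pos: [0.4515, -0.196, 0.0338]
eef_rot: [3.141, -0.001, -0.076]
force: [0.9, 0.3, -2.2]
grip_width: 0.0332
grip_force: 25.0
```

Emit:
{"api": "jog_arm", "payload": {"motion": [[0,0,0.001,0,0,0,-0.6],[0,0,0.001,0,0,0,-0.6],[0,0,0,0,0,0,-0.6]]}}

```text
time_s: 12.3
ee_pos: [0.4511, -0.1959, 0.031]
eef_rot: [3.141, -0.0, -0.076]
force: [-0.5, -1.0, -3.1]
grip_width: 0.0339
grip_force: 25.0
```

Emit:
{"api": "jog_arm", "payload": {"motion": [[0,0,0.001,0,0,0,-0.6],[0,0,0.001,0,0,0,-0.6],[0,0,0,0,0,0,-0.6]]}}

```text
time_s: 12.6
ee_pos: [0.4513, -0.1961, 0.0296]
eef_rot: [3.141, -0.001, -0.076]
force: [-3.9, 0.2, 9.3]
grip_width: 0.0336
grip_force: 25.0
```

Emit:
{"api": "jog_arm", "payload": {"motion": [[0,0,0,0,0,0,0.9],[0,0,0,0,0,0,0.9],[0,0,0,0,0,0,0.9],[0,0,0,0,0,0,0.9],[0,0,0,0,0,0,0.9]]}}

```text
time_s: 13.1
ee_pos: [0.451, -0.1958, 0.0287]
eef_rot: [-3.142, 0.0, -0.076]
force: [0.2, -0.3, 0.0]
grip_width: 0.0705
grip_force: 0.0
```

Emit:
{"api": "jog_arm", "payload": {"motion": [[0,0,-0.01,0,0,0,1],[0,0,-0.04,0,0,0,1],[0,0,-0.04,0,0,0,1],[0,0,-0.03,0,0,0,1],[0,0,0,0,0,-0.075,1]]}}

```text
time_s: 13.6
ee_pos: [0.4526, -0.1966, 0.1537]
eef_rot: [3.138, -0.007, -0.001]
force: [0.2, -0.2, -0.8]
grip_width: 0.0941
grip_force: 0.0
```

Emit:
{"api": "jog_arm", "payload": {"motion": [[0.04,-0.007,0,0,0,0,1],[0.04,-0.007,0,0,0,0,1],[0.04,-0.007,0,0,0,0,1],[0.04,-0.007,0,0,0,0,1],[0.025,-0.005,0,0,0,0,1]]}}

```text
time_s: 14.1
ee_pos: [0.6379, -0.1622, 0.1491]
eef_rot: [-3.142, -0.0, -0.0]
force: [-0.9, -0.5, -0.3]
grip_width: 0.094
grip_force: 0.0
```

Emit:
{"api": "jog_arm", "payload": {"motion": [[0,0,0,0,0,0.12,1],[0,0,0,0,0,0.12,1],[0,0,0,0,0,0.12,1],[0,0,0,0,0,0.12,1],[0,0,0,0,0,0,1]]}}

```text
time_s: 14.6
ee_pos: [0.636, -0.163, 0.1495]
eef_rot: [-3.142, -0.0, -0.483]
force: [0.5, 0.7, 0.1]
grip_width: 0.0944
grip_force: 0.0
```

Run:
```python
from h import *
b=snap('scene','s4')[230:350,200:360]
cv2.imwrite('pics/c4.png',cv2.resize(b,None,fx=5,fy=5,interpolation=cv2.INTER_CUBIC))
o=ctrl.get_obs();print(o['ee_pos'],o['eef_rot'])
def box(n,c,d,a,b,z):
  t=np.radians(d);u=np.array([np.cos(t),np.sin(t)]);v=np.array([-u[1],u[0]])
  for s,e in((1,1),(1,-1),(-1,-1),(-1,1)):
    p=w2px('scene',[*(np.array(c)+s*a*u+e*b*v),z])[0]; print(n,((p-[200,230])*5).round())
box('sq',(.634,-.163),-27.5,.021,.021,.063)
box('obl',(.451,-.196),-4.4,.032,.017,.065)
```

```text
[ 0.63598246 -0.16300781  0.14935765] [-3.14152000e+00 -3.38622325e-04 -4.78660038e-01]
sq [704. 412.]
sq [623. 465.]
sq [559. 397.]
sq [640. 346.]
obl [287. 311.]
obl [241. 368.]
obl [114. 308.]
obl [162. 253.]
```

View pics/c4.png

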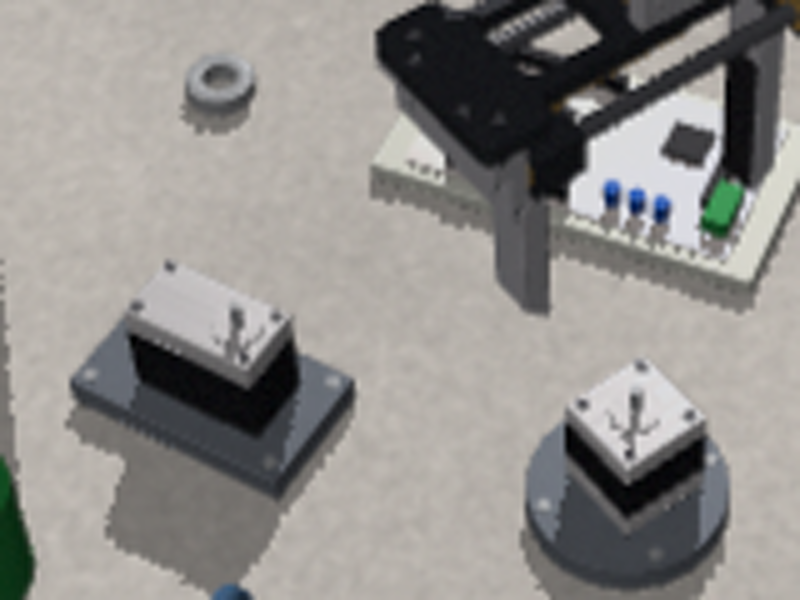

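The oblong motor sits aligned on its plate (top centre about (211,324)), and the square top is at about (635,416). I'll turn these into offsets in the same view.

Run:
```python
from h import *
f=lambda l,z:px2w('scene',(np.array(l,float)+.5)/5-.5+[200,230],z)
s=f([(71,382),(354,381)],.015).mean(0); s2=f([(90,374),(334,382)],.015);print('oblstand',s,s2.mean(0))
o=f([(297,318),(248,385),(128,330),(173,263)],.065);print('obl',o.mean(0),o.round(3).tolist())
q=f([(705,420),(630,480),(565,408),(640,357)],.063);print('sq',q.mean(0),np.degrees(np.arctan2(*(q[0]-q[3])[1::-1])),np.degrees(np.arctan2(*(q[1]-q[2])[1::-1])))
r=f([(527,492),(729,492)],.015);print('rs',r.mean(0)); r=f([(543,505),(713,460)],.015); print(r.mean(0))
```

```text
oblstand [ 0.44943301 -0.19580789  0.015     ] [ 0.44821244 -0.19430973  0.015     ]
obl [ 0.45743015 -0.19988147  0.065     ] [[0.488, -0.182, 0.065], [0.487, -0.221, 0.065], [0.428, -0.217, 0.065], [0.426, -0.179, 0.065]]
sq [ 0.63638584 -0.16696188  0.063     ] -25.77237451190998 -28.342438661632364
rs [ 0.63588879 -0.1719891   0.015     ]
[ 0.63411476 -0.16750168  0.015     ]
```

Emit:
{"api": "jog_arm", "payload": {"motion": [[-0.002,0,0.04,0,0,0,1],[0,0,0.04,0,0,0,1],[0,0,0.03,0,0,0,1],[0,0,0.01,0,0,0,1],[0,0,0,0,0,0,1]]}}

```text
time_s: 15.15
ee_pos: [0.6339, -0.162, 0.0282]
eef_rot: [3.141, 0.002, -0.479]
force: [-0.3, -1.1, -0.1]
grip_width: 0.0941
grip_force: 0.0
```

Emit:
{"api": "jog_arm", "payload": {"motion": [[0,0,0,0,0,0,-0.4],[0,0,0,0,0,0,-0.4],[0,0,0,0,0,0,-0.4],[0,0,0,0,0,0,-0.4],[0,0,0,0,0,0,-0.4]]}}

```text
time_s: 15.65
ee_pos: [0.6344, -0.1621, 0.0292]
eef_rot: [-3.141, -0.001, -0.481]
force: [-0.6, -0.4, -0.2]
grip_width: 0.0573
grip_force: 0.0
```

Emit:
{"api": "jog_arm", "payload": {"motion": [[0,0,0,0,0,0,-0.4],[0,0,0,0,0,0,-0.4],[0,0,0,0,0,0,-0.4],[0,0,0,0,0,0,-0.4]]}}

```text
time_s: 16.05
ee_pos: [0.6341, -0.1622, 0.0288]
eef_rot: [3.141, 0.0, -0.481]
force: [-2.0, -1.2, 1.7]
grip_width: 0.0419
grip_force: 25.0
```

Emit:
{"api": "jog_arm", "payload": {"motion": [[0,0,-0.01,0,0,0,-0.4],[0,0,-0.03,0,0,0,-0.4],[0,0,-0.03,0,0,0,-0.4],[0,0,-0.03,0,0,0,-0.4],[0,0,-0.01,0,0,0,-0.4]]}}

```text
time_s: 16.55
ee_pos: [0.6353, -0.1622, 0.1424]
eef_rot: [-3.141, -0.005, -0.481]
force: [-0.5, -0.2, -2.9]
grip_width: 0.0419
grip_force: 25.0
```

Emit:
{"api": "jog_arm", "payload": {"motion": [[0,0,0,0,0,-0.12,-0.4],[0,0,0,0,0,-0.12,-0.4],[0,0,0,0,0,-0.12,-0.4],[0,0,0,0,0,-0.12,-0.4],[0,0,0,0,0,0,-0.4]]}}

```text
time_s: 17.05
ee_pos: [0.6339, -0.1619, 0.1377]
eef_rot: [-3.141, 0.001, 0.001]
force: [0.6, 0.2, -3.7]
grip_width: 0.0421
grip_force: 25.0
```

Emit:
{"api": "jog_arm", "payload": {"motion": [[0,-0.02,0,0,0,0,-0.4],[-0.002,-0.04,0,0,0,0,-0.4],[-0.002,-0.04,0,0,0,0,-0.4],[-0.002,-0.04,0,0,0,0,-0.4],[-0.002,-0.04,0,0,0,0,-0.4]]}}

```text
time_s: 17.55
ee_pos: [0.6258, 0.0204, 0.1384]
eef_rot: [-3.141, 0.0, -0.005]
force: [0.4, -0.9, -3.7]
grip_width: 0.0418
grip_force: 25.0
```

Emit:
{"api": "jog_arm", "payload": {"motion": [[0,-0.04,0,0,0,0,-0.4],[0,-0.04,0,0,0,0,-0.4],[0,-0.04,0,0,0,0,-0.4],[0,-0.03,0,0,0,0,-0.4],[0,-0.013,0,0,0,0,-0.4]]}}

```text
time_s: 18.05
ee_pos: [0.6257, 0.1844, 0.1383]
eef_rot: [-3.141, 0.001, -0.001]
force: [0.1, 0.7, -2.9]
grip_width: 0.0415
grip_force: 25.0
```

Emit:
{"api": "jog_arm", "payload": {"motion": [[0,0,0,0,0,-0.15,-0.4],[0,0,0,0,0,-0.15,-0.4],[0,0,0.03,0,0,0,-0.4],[0,0,0.03,0,0,0,-0.4],[0,0,0,0,0,0,-0.4]]}}

```text
time_s: 18.55
ee_pos: [0.6242, 0.1803, 0.0744]
eef_rot: [-3.141, 0.008, 0.296]
force: [1.0, 0.1, -3.4]
grip_width: 0.0418
grip_force: 25.0
```

Run:
```python
from h import *
b=snap('scene','s5')[160:280,300:460]
cv2.imwrite('pics/c5.png',cv2.resize(b,None,fx=5,fy=5,interpolation=cv2.INTER_CUBIC))
o=ctrl.get_obs();print(o['ee_pos'],o['eef_rot'])
def box(n,c,d,a,b,z):
  t=np.radians(d);u=np.array([np.cos(t),np.sin(t)]);v=np.array([-u[1],u[0]])
  for s,e in((1,1),(1,-1),(-1,-1),(-1,1)):
    p=w2px('scene',[*(np.array(c)+s*a*u+e*b*v),z])[0]; print(n,((p-[300,160])*5).round())
box('motor bottom',o['ee_pos'][:2],17.2,.021,.021,o['ee_pos'][2]-.014)
box('stand',(.6253,.1816),17.2,.042,.042,.015)
```

```text
[0.625549   0.1805884  0.07728601] [-3.14134514  0.00372264  0.29687515]
motor bottom [453. 201.]
motor bottom [449. 259.]
motor bottom [362. 251.]
motor bottom [367. 193.]
stand [487. 246.]
stand [481. 363.]
stand [309. 347.]
stand [323. 231.]
```

View pics/c5.png

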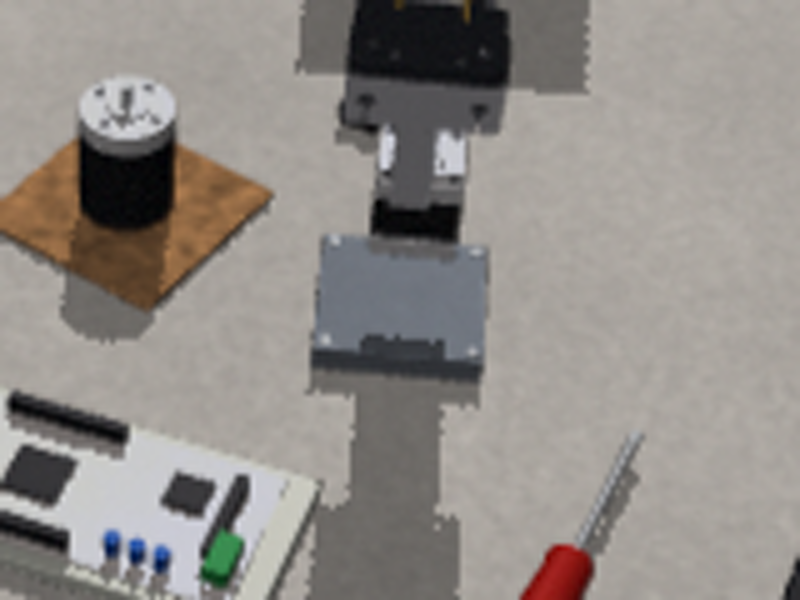

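The square motor hangs aligned over its plate (corners (320,235), (488,250), (483,365), (312,352)), about 4 mm to the right. I'll shift it back and lower.

Emit:
{"api": "jog_arm", "payload": {"motion": [[-0.004,-0.001,0.02,0,0,0,-0.4],[0,0,0.02,0,0,0,-0.4],[0,0,0.004,0,0,0,-0.4],[0,0,0.002,0,0,0,-0.4],[0,0,0,0,0,0,-0.4]]}}

```text
time_s: 19.1
ee_pos: [0.6232, 0.1808, 0.0343]
eef_rot: [3.141, -0.002, 0.298]
force: [0.0, -0.2, -3.1]
grip_width: 0.0418
grip_force: 25.0
```

Emit:
{"api": "jog_arm", "payload": {"motion": [[0,0,0.001,0,0,0,-0.4],[0,0,0.001,0,0,0,-0.4],[0,0,0.001,0,0,0,-0.4],[0,0,0,0,0,0,-0.4]]}}

```text
time_s: 19.5
ee_pos: [0.6225, 0.1807, 0.0297]
eef_rot: [-3.142, 0.0, 0.299]
force: [-0.4, 0.2, -3.4]
grip_width: 0.0415
grip_force: 25.0
```

Emit:
{"api": "jog_arm", "payload": {"motion": [[0,0,0.001,0,0,0,-0.4],[0,0,0.0005,0,0,0,-0.4],[0,0,0,0,0,0,-0.4]]}}

```text
time_s: 19.8
ee_pos: [0.6226, 0.1807, 0.0288]
eef_rot: [-3.142, -0.0, 0.299]
force: [-2.3, -1.8, 4.4]
grip_width: 0.0418
grip_force: 25.0
```

Emit:
{"api": "jog_arm", "payload": {"motion": [[0,0,0,0,0,0,0.9],[0,0,0,0,0,0,0.9],[0,0,0,0,0,0,0.9],[0,0,0,0,0,0,0.9],[0,0,0,0,0,0,0.9]]}}

```text
time_s: 20.3
ee_pos: [0.6225, 0.1807, 0.0282]
eef_rot: [3.142, -0.0, 0.299]
force: [-0.1, -0.4, -0.1]
grip_width: 0.0781
grip_force: 0.0
```

Emit:
{"api": "jog_arm", "payload": {"motion": [[0,0,-0.01,0,0,0,1],[0,0,-0.04,0,0,0,1],[0,0,-0.04,0,0,0,1],[0,0,-0.03,0,0,0,1],[0,0,0,0,0,0,1]]}}

```text
time_s: 20.8
ee_pos: [0.6243, 0.1811, 0.1541]
eef_rot: [3.141, -0.008, 0.299]
force: [0.1, 0.5, -0.6]
grip_width: 0.0942
grip_force: 0.0
```

Emit:
{"api": "jog_arm", "payload": {"motion": [[0,0,0,0,0,0.15,1],[0,0,0,0,0,0.15,1],[0,0,0,0,0,0,1]]}}

```text
time_s: 21.1
ee_pos: [0.6223, 0.1806, 0.148]
eef_rot: [3.141, 0.001, -0.004]
force: [0.2, -0.6, -0.1]
grip_width: 0.0938
grip_force: 0.0
```

Emit:
{"api": "jog_arm", "payload": {"motion": [[-0.04,-0.005,0,0,0,0,1],[-0.04,-0.004,0,0,0,0,1],[-0.04,-0.004,0,0,0,0,1],[-0.034,-0.004,0,0,0,0,1],[0,0,0,0,0,0,1]]}}

```text
time_s: 21.6
ee_pos: [0.4656, 0.1983, 0.1485]
eef_rot: [-3.142, 0.001, 0.005]
force: [-0.6, 0.1, -0.1]
grip_width: 0.0943
grip_force: 0.0
```

Emit:
{"api": "jog_arm", "payload": {"motion": [[0,0,0.04,0,0,0,1],[0,0,0.04,0,0,0,1],[0,0,0.03,0,0,0,1],[0,0,0.013,0,0,0,1],[0,0,0,0,0,0,1]]}}

```text
time_s: 22.1
ee_pos: [0.4681, 0.1976, 0.0241]
eef_rot: [3.141, 0.003, 0.001]
force: [0.4, 0.4, 0.4]
grip_width: 0.0938
grip_force: 0.0
```

Emit:
{"api": "jog_arm", "payload": {"motion": [[0,0,0,0,0,0,-0.2],[0,0,0,0,0,0,-0.2],[0,0,0,0,0,0,-0.2],[0,0,0,0,0,0,-0.2],[0,0,0,0,0,0,-0.2]]}}

```text
time_s: 22.6
ee_pos: [0.4687, 0.198, 0.0257]
eef_rot: [-3.141, -0.001, -0.001]
force: [0.8, 1.0, 0.2]
grip_width: 0.0574
grip_force: 0.0
```

Emit:
{"api": "jog_arm", "payload": {"motion": [[0,0,0,0,0,0,-0.2],[0,0,0,0,0,0,-0.2],[0,0,0,0,0,0,-0.2]]}}

```text
time_s: 22.9
ee_pos: [0.4686, 0.1979, 0.0254]
eef_rot: [-3.142, -0.0, -0.001]
force: [-0.5, -1.8, 2.5]
grip_width: 0.0495
grip_force: 25.0
```

Emit:
{"api": "jog_arm", "payload": {"motion": [[0,0,-0.01,0,0,0,-0.2],[0,0,-0.03,0,0,0,-0.2],[0,0,-0.04,0,0,0,-0.2],[0,0,-0.03,0,0,0,-0.2],[0,0,-0.01,0,0,0,-0.2]]}}

```text
time_s: 23.4
ee_pos: [0.4694, 0.1983, 0.1484]
eef_rot: [-3.14, -0.004, -0.001]
force: [0.5, -0.6, -4.5]
grip_width: 0.0493
grip_force: 25.0
```

Emit:
{"api": "jog_arm", "payload": {"motion": [[0.01,0.02,0,0,0,0,-0.2],[0.018,0.04,0,0,0,0,-0.2],[0.018,0.04,0,0,0,0,-0.2],[0.018,0.04,0,0,0,0,-0.2],[0.018,0.04,0,0,0,0,-0.2]]}}

```text
time_s: 23.9
ee_pos: [0.5502, 0.0162, 0.144]
eef_rot: [-3.141, 0.002, -0.001]
force: [0.1, -0.1, -3.2]
grip_width: 0.0496
grip_force: 25.0
```

Emit:
{"api": "jog_arm", "payload": {"motion": [[0.018,0.04,0,0,0,0,-0.2],[0.018,0.04,0,0,0,0,-0.2],[0.018,0.04,0,0,0,0,-0.2],[0.018,0.04,0,0,0,0,-0.2],[0.011,0.026,0,0,0,0,-0.2]]}}

```text
time_s: 24.4
ee_pos: [0.6331, -0.1709, 0.1433]
eef_rot: [-3.141, 0.002, -0.003]
force: [-0.1, -0.4, -3.1]
grip_width: 0.0495
grip_force: 25.0
```

Emit:
{"api": "jog_arm", "payload": {"motion": [[0,0,0.03,0,0,0,-0.2],[0,0,0.03,0,0,0,-0.2],[0,0,0,0,0,0,-0.2]]}}

```text
time_s: 24.7
ee_pos: [0.6303, -0.1676, 0.0794]
eef_rot: [-3.139, 0.009, -0.002]
force: [-0.8, 0.0, -4.7]
grip_width: 0.0497
grip_force: 25.0
```

Run:
```python
from h import *
b=snap('scene','s6')[240:360,240:400]
cv2.imwrite('pics/c6.png',cv2.resize(b,None,fx=5,fy=5,interpolation=cv2.INTER_CUBIC))
o=ctrl.get_obs();e=o['ee_pos'];print(e,o['eef_rot'])
a=np.linspace(0,2*np.pi,100)
for n,c,r,z in(('motor bottom',e,.025,e[2]-.020),('motor top',e,.025,e[2]+.044),('stand',(.6347,-.168),.043,.015)):
  p=(w2px('scene',np.c_[c[0]+r*np.cos(a),c[1]+r*np.sin(a),0*a+z])-[240,240])*5; print(n,p.min(0).round(),p.max(0).round())
```

```text
[ 0.63168566 -0.16783673  0.08265071] [-3.13985582e+00  5.13147563e-03 -1.24266910e-03]
motor bottom [360. 312.] [483. 413.]
motor top [358. 214.] [487. 316.]
stand [325. 348.] [530. 520.]
```

View pics/c6.png

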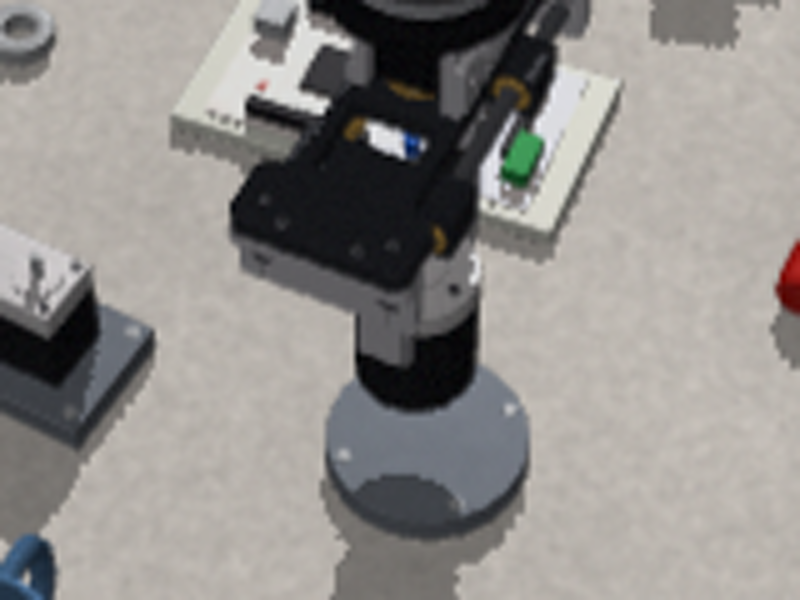

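The motor bottom (x 357–481) and the disc (x 326–530) match the predictions to about 1 mm. Lowering.

Emit:
{"api": "jog_arm", "payload": {"motion": [[0.001,0,0.02,0,0,0,-0.2],[0,0,0.02,0,0,0,-0.2],[0,0,0.004,0,0,0,-0.2],[0,0,0.002,0,0,0,-0.2],[0,0,0,0,0,0,-0.2]]}}

```text
time_s: 25.25
ee_pos: [0.6347, -0.1684, 0.0406]
eef_rot: [3.141, -0.002, -0.001]
force: [-0.4, -0.4, -2.7]
grip_width: 0.0497
grip_force: 25.0
```

Emit:
{"api": "jog_arm", "payload": {"motion": [[0,0,0.001,0,0,0,-0.2],[0,0,0.001,0,0,0,-0.2],[0,0,0,0,0,0,-0.2]]}}

```text
time_s: 25.55
ee_pos: [0.6342, -0.1683, 0.0375]
eef_rot: [3.142, -0.0, -0.001]
force: [-0.5, -1.7, -3.2]
grip_width: 0.0497
grip_force: 25.0
```

Emit:
{"api": "jog_arm", "payload": {"motion": [[0,0,0.001,0,0,0,-0.2],[0,0,0.001,0,0,0,-0.2],[0,0,0.0005,0,0,0,-0.2],[0,0,0,0,0,0,-0.2]]}}

```text
time_s: 25.95
ee_pos: [0.6343, -0.1684, 0.0355]
eef_rot: [3.141, -0.001, -0.001]
force: [-3.0, -0.0, 4.6]
grip_width: 0.0493
grip_force: 25.0
```

Emit:
{"api": "jog_arm", "payload": {"motion": [[0,0,0,0,0,0,1],[0,0,0,0,0,0,1],[0,0,0,0,0,0,1],[0,0,0,0,0,0,1],[0,0,0,0,0,0,1]]}}

```text
time_s: 26.45
ee_pos: [0.6341, -0.1683, 0.0347]
eef_rot: [3.142, 0.0, -0.001]
force: [0.2, 0.8, 0.1]
grip_width: 0.0864
grip_force: 0.0
```

Emit:
{"api": "jog_arm", "payload": {"motion": [[0,0,-0.01,0,0,0,1],[0,0,-0.04,0,0,0,1],[0,0,-0.04,0,0,0,1],[0,0,-0.03,0,0,0,1],[0,0,-0.03,0,0,0,1]]}}

```text
time_s: 26.95
ee_pos: [0.6341, -0.1683, 0.1874]
eef_rot: [3.141, -0.001, -0.001]
force: [-0.0, -0.6, -0.6]
grip_width: 0.0939
grip_force: 0.0
```

Emit:
{"api": "jog_arm", "payload": {"motion": [[-0.04,-0.02,0,0,0,0,1],[-0.04,-0.03,0,0,0,0,1],[-0.04,-0.03,0,0,0,0,1],[-0.04,-0.03,0,0,0,0,1],[-0.04,-0.03,0,0,0,0,1]]}}

```text
time_s: 27.45
ee_pos: [0.4326, -0.0271, 0.1854]
eef_rot: [3.142, -0.001, -0.001]
force: [1.0, 1.2, 1.2]
grip_width: 0.094
grip_force: 0.0
```

Emit:
{"api": "jog_arm", "payload": {"motion": [[-0.04,-0.02,0,0,0,0,1],[-0.03,-0.02,0,0,0,0,1],[0,0,0,0,0,0,1],[0,0,0,0,0,0,1]]}}

```text
time_s: 27.85
ee_pos: [0.3646, 0.0121, 0.1858]
eef_rot: [3.141, -0.002, -0.0]
force: [0.9, -0.2, 1.0]
grip_width: 0.0944
grip_force: 0.0
```

Run:
```python
from h import *
snap('scene','s7');im=snap('top','t7')
a=im[160:320,185:425]
cv2.imwrite('pics/c7.png',cv2.resize(a,None,fx=3.3,fy=3.3,interpolation=cv2.INTER_CUBIC))
```

```text
(no output)
```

View pics/c7.png

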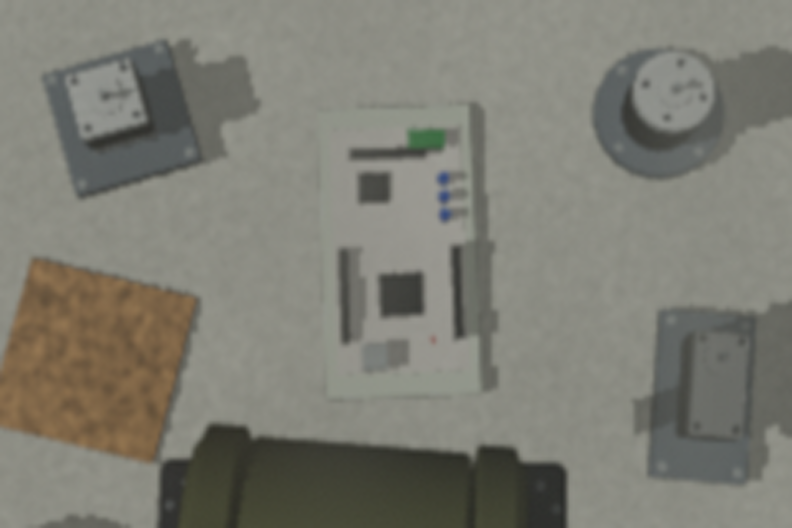

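All three motors stand on their own stands: square top at about (107,102), round top at (673,91), oblong top at (720,384) in the crop. Now I'll measure the residuals.

Run:
```python
from h import *
f=lambda l,z:px2w('top',(np.array(l,float)+.5)/3.3-.5+[185,160],z).mean(0)
def r(n,m,z,s,name=0): print(n,((f(m,z)-f(s,.015))*1000).round(1))
r('sq',[(66,76),(129,59),(149,124),(85,142)],.063,[(53,77),(161,48),(190,153),(82,185)])
r('rnd',[(673,91)],.079,[(622,70),(698,151)])
r('obl',[(694,331),(751,333),(741,439),(682,434)],.065,[(671,320),(749,325),(662,468),(738,473)])
g=lambda p,z:px2w('top',(np.array(p,float)+.5)/3.3-.5+[185,160],z)
a=g([(694,331),(682,434),(671,320),(662,468)],.06); d=np.diff(a,axis=0)[[0,2]];print(np.degrees(np.arctan2(d[:,1],d[:,0])))
o=ctrl.get_obs();print(o['time_s'],o['ee_pos'])
```

```text
sq [-1.7  0.7 48. ]
rnd [-3.2  1.7 64. ]
obl [ 4.1  1.6 50. ]
[172.76140599 176.02504872]
27.95 [0.36502495 0.01167623 0.18518214]
```

All offsets are 5 mm or less (limit 12 mm) and the oblong's angle is 3° off, so I'm handing in.

```bash
python3 -c "
from station import ctrl
print(ctrl.hand_in())"
```

```text
the job is handed in; nothing more can be done
None
```

The job is handed in at about 28 s on the clock: all three motors stand upright and released on their own stands, each measured within about 5 mm of centre, after the round one was set down on the cork mat on the way. The hand-in returned no verdict.

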